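Finish the second course of a low shielding wall in bond

ROBOT

A 6-joint arm with a two-finger parallel gripper is mounted at the origin on a cart in front of the work surface, level with it; the furniture and walls round the work are solid. World frame = base frame: x ahead of the robot, y to its left, z up, the work surface at z = 0. Lengths are in m, angles in rad, forces in N, time in s.
With the tool pointing down it reaches from about 0.425 to 0.95 m from the base axis. Payload 3.5 kg.
Tool frame: the origin (TCP) lies between the finger pads; the fingertips stand 22 mm ahead of it and the grasp point (between the pads) lies 3 mm ahead of it (ctrl.nose_length is the z of the fingertips in the tool frame, in m); z points along the fingers, y is the line along which they close (so a half turn about z gives the same grasp; the last joint's range is limited). The gripper opens to 85 mm and grips with 20 to 120 N. Pads are 22 mm wide; open, the fingers measure 114 mm over their backs; the gripper's body (76 mm by 85 mm) begins 54 mm behind the grasp point. The pads swing forward as they close: fully open they stand 13 mm farther back than shut.
Start: joints at [-1.448, 0.286, 1.577, -0, 1.279, -0.15], TCP at [0.182, -0.65, 0.253] pointing down, gripper open.
Joint ranges: [-2.77, 2.77], [-0.9, 2.22], [0.21, 2.48], [-1.53, 4.67], [0.24, 2.81], [-2.84, 2.84]. Speed limits (rad/s): [2.79, 2.79, 3.14, 3.14, 3.14, 3.14].

INTERFACE

Orientations are given as a unit quaternion [x, y, z, w].
In Python, from plant import ctrl gives the robot as it stands. The module is installed in compiled form; this text tells all that it offers.
- The arm moves only by the tool send_rows, never from a script. Its argument "rows" is text: rows parted by semicolons, each of 7 numbers parted by spaces: the turn, a rotation vector about the tool's x, y, z in degrees, then the shift along the tool's x, y, z in mm, then the opening, from -1 (shut) to 1 (fully open). A call has 1 to 8 rows; each row is the pose to reach, as a shift and turn from the pose commanded when the call began, along the tool's axes at that moment; what a row does not reach only later rows make up. A row lasts 1/8 s, in which the tool goes at most 62.5 mm and 10.7 degrees, less where a joint would pass 70% of its speed; a pose out of reach is approached as far as the arm can. A call with a gripper value outside its range is refused whole. The fingers move at their own pace and stop on an object; "grip_force" is the grip in N (left out, the last holds). Time passes only in rows, so rows that repeat a pose let the fingers close. It gives the time, the measured TCP pose, the force, the opening and the grip force at its end, in the units of the state.
- ctrl.get_state(): the state, without advancing time (a new reading comes with each control period).
- ctrl.read_camera(name): name is "scene" or "top" or "wrist"; returns a dict with "color" (480x640x3 uint8, red, green, blue), "fx", "fy", "cx", "cy" (pixels), "extrinsics" (4x4, takes a point from world to camera coordinates). Camera axes: x right, y down, z forward; pixel columns grow to the right and rows downward; lengths in m; the calibration is good to about 2 mm. A picture is of the moment at which its call begins. There is no depth.
- ctrl.sign_off(): hands the job in; it is judged then, once.
Trained networks look in a picture, given as the dict that the camera call returned (one of the last four; its "shot" number tells which), for a name from the list of things; names that differ only in an ending like _2 or _b are one class to them, and where a whole thing is asked for, a point or a joint stands for the part that bears it (a point fixed in the world has none). Each returns a list of dicts, best first, with "p" (0 to 1); they miss things now and then, are a little off and sometimes report something else, mostly with a low value. They report only what shows in the picture. A call takes as long as a camera call.
- ctrl.look_for(picture, target): "position" ([x, y, z] in m, in the coordinates of the camera as it stood for that picture, good to about 4 mm: the middle of the surface that is visible of it).
The state is a dict: "time": time; "qpos": joint angles; "dq": joint speeds; "joint_efforts": joint torques, N m; "eef_pos": TCP position; "tcp_rot": TCP orientation; "contact_force": force on the tool from outside, world axes, zero at the start; "wrist_torque": the same for the moment, N m; "opening": opening from 0.0 (shut) to 1.0 (fully open); "finger_force": force on a finger pad.
Only numpy, scipy, OpenCV 4.12 (cv2) and the standard library are available. Lean on these libraries where they do the work, as an engineer would, in place of code of your own. Each camera call takes 0.05 s, during which the arm holds its last target. There are 200 camera calls.

TASK

Finish the second course of the low shielding wall so that no joint lies over the joint below: lay the full-length brick flat on the wall, centred across the joint between the two lower bricks and in line with them, and close the gap at the open end with the half-length brick, flush with the end and the faces of the wall. Leave the three-quarter brick where it lies.

Things in the scene. Friction and masses are not known exactly. Their poses are not given: they have to be found in the camera images.
- wall: Fixed wall of ivory bricks. Lower course: two full bricks end to end (2 mm joint), 146 x 36 mm, 30 mm high. On it, flush at the +x end (robot's left), one fixed half brick, top at 60 mm; -x end open. Origin on the bench under the joint; x along the wall, roughly world +y; z up. Places to fill: full brick centre x = 0, half brick x = -56.5 mm; y = 0, undersides z = 30 mm; 3.5 mm gaps between.
- full_brick: Loose ivory plastic shielding brick, 72 long x 36 wide x 30 mm high, 80 g, two small dark holes on top. Flat on the bench behind the wall in a row with the other loose bricks (any order, about 85 mm between centres); an 8 mm thick black cable lies between wall and row. Origin: centre of underside; x along its length, roughly away from the robot, z up.
- half_brick: Loose ivory plastic shielding brick, 33 long x 36 wide x 30 mm high, 40 g, one small dark hole on top. Flat in the same row. Origin: centre of underside; x along its 33 mm length, roughly away from the robot, y across its 36 mm width, z up.
- three_quarter_brick: Loose ivory plastic shielding brick, 54 long x 36 wide x 30 mm high, two small dark holes on top. Flat in the same row; not needed. Origin: centre of underside; x along its length, z up.

How it is judged:
By the outcome, as a careful person would: the job done as asked, in the order asked, and still so for the second after the job is handed in, with the robot touching nothing.
It also fails if it takes over 45 s, if anything falls off the work surface, if the arm or the gripper's body presses on something with over 40 N, if the wrist force passes 120 N, or if a joint passes its speed limit or range.

## Working session

There is one attempt and no reset: what is moved stays moved. The work goes in short steps, Python scripts to look and compute and a tool call to move; the robot and the scene stay as the last step left them, time stands still between calls to the robot, and variables do not carry over. Pictures are saved under pics/ and viewed, at most 13 in all, crops included, and the job is handed in when it is done.

Besides the shell and the picture viewer there is one more tool, called after ">>>" as name(argument=value, ...), one argument or row to a line, values as JSON. send_rows: Moves the arm, as the interface text tells. Its arguments: {"type":"object","properties":{"rows":{"type":"string"},"grip_force":{"type":"number"}},"required":["rows"]}

```bash
mkdir -p pics; cat > h.py <<'E'
import numpy as np, cv2
from plant import ctrl
from scipy.spatial.transform import Rotation as R
def shot(n,name=None):
    d=ctrl.read_camera(n)
    if name: cv2.imwrite('pics/'+name,cv2.cvtColor(d['color'],cv2.COLOR_RGB2BGR))
    return d
def ray(d,uv):
    E=np.array(d['extrinsics']); uv=np.atleast_2d(uv).astype(float)
    v=np.c_[(uv[:,0]-d['cx'])/d['fx'],(uv[:,1]-d['cy'])/d['fy'],np.ones(len(uv))]
    return -E[:3,:3].T@E[:3,3], v@E[:3,:3]
def onz(d,uv,z):
    o,v=ray(d,uv); return o+v*((z-o[2])/v[:,2])[:,None]
def proj(d,P):
    E=np.array(d['extrinsics']); c=np.atleast_2d(P)@E[:3,:3].T+E[:3,3]
    return np.c_[d['fx']*c[:,0]/c[:,2]+d['cx'],d['fy']*c[:,1]/c[:,2]+d['cy']]
def world(d,p):
    E=np.array(d['extrinsics']); return E[:3,:3].T@(np.array(p)-E[:3,3])
E
python3 - <<'E'
from h import *
np.set_printoptions(precision=4,suppress=True)
s=ctrl.get_state(); print({k:np.round(v,4) for k,v in s.items()}, ctrl.nose_length)
for n in ['top','scene','wrist']:
    d=shot(n,n+'0.png'); o,_=ray(d,[0,0]); print(n,d['fx'],d['cx'],d['cy'],o)
    for t in ['wall','full_brick','half_brick','three_quarter_brick']:
        print(t,[(round(r['p'],2),world(d,r['position']),proj(d,world(d,r['position'])).round()) for r in ctrl.look_for(d,t)][:3])
E
```

```text
{'time': np.float64(0.0), 'qpos': array([-1.448 ,  0.2872,  1.5782, -0.    ,  1.2786, -0.15  ]), 'dq': array([ 0.0015,  0.0005,  0.0001, -0.0009,  0.0014,  0.0005]), 'joint_efforts': array([  0.0014, -40.5983, -29.2625,  -0.0001,   0.0058,   0.    ]), 'eef_pos': array([ 0.1818, -0.6494,  0.2519]), 'tcp_rot': array([ 0.9907,  0.136 ,  0.    , -0.0012]), 'contact_force': array([1.0222, 0.8112, 0.736 ]), 'wrist_torque': array([-0.0209,  0.0556, -0.0098]), 'finger_force': np.float64(0.0), 'opening': np.float64(1.003)} 0.022
top 547.5939108897902 321.81894831721377 239.70753244477388 [0.3655 0.3177 0.8694]
wall [(0.57, array([0.421 , 0.2891, 0.0287]), array([[386., 292.]]))]
full_brick []
half_brick [(0.98, array([0.5146, 0.3811, 0.0264]), array([[327., 231.]])), (0.54, array([0.5171, 0.4652, 0.0256]), array([[274., 229.]]))]
three_quarter_brick [(0.8, array([0.5163, 0.4616, 0.0331]), array([[276., 229.]]))]
scene 493.9646011512862 318.8737859909115 238.4898291424076 [0.6929 0.0032 0.7915]
wall [(0.95, array([0.4284, 0.2911, 0.0338]), array([[268., 262.]]))]
full_brick [(0.75, array([0.5395, 0.2999, 0.0279]), array([[327., 288.]]))]
half_brick [(0.98, array([0.5256, 0.3763, 0.0315]), array([[341., 248.]])), (0.4, array([0.5354, 0.2993, 0.0321]), array([[325., 286.]]))]
three_quarter_brick [(0.64, array([0.5276, 0.4579, 0.0323]), array([[363., 214.]]))]
wrist 383.6157456312406 316.0845788782479 244.64632029780054 [ 0.2558 -0.6294  0.3742]
wall []
full_brick []
half_brick []
three_quarter_brick []
```

View pics/top0.png

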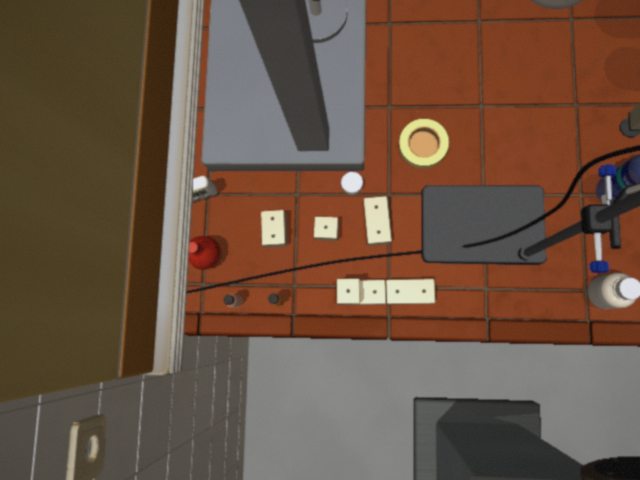

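View pics/scene0.png

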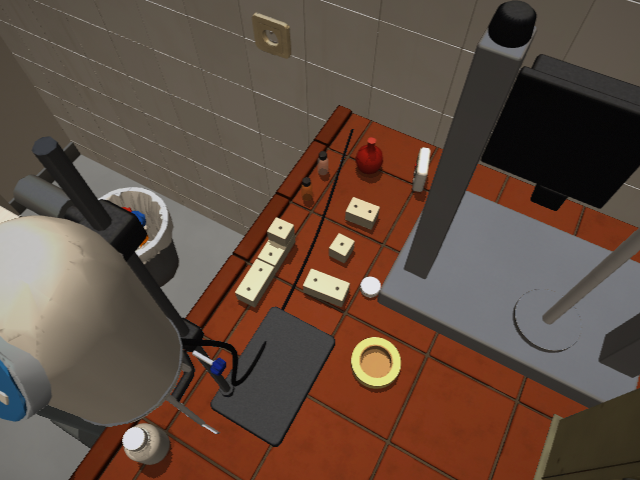

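The top view shows the wall at about (386,291), with its fixed half on the left (+y). The loose bricks are at (377,219) full, (326,227) half and (273,227) three-quarter. The scene view agrees with this. The cable runs between the row and the wall, and a monitor post stands behind the row. I'll fit box silhouettes to both views together, leaving height free.

```bash
cat > fit.py <<'E'
from h import *
from scipy.optimize import minimize
BOX={'full':[(0,0,0,72,36,30)],'half':[(0,0,0,33,36,30)],'tq':[(0,0,0,54,36,30)],'wall':[(0,0,0,146,36,30),(56.5,0,30,33,36,30)]}
def corners(b,p):
    cx,cy,cz,l,w,h=np.array(b)/1e3
    P=np.array([[cx+i*l/2,cy+j*w/2,cz+k*h] for i in(-1,1) for j in(-1,1) for k in(0,1)])
    c,s=np.cos(p[2]),np.sin(p[2])
    return P@np.array([[c,s,0],[-s,c,0],[0,0,1]])+[p[0],p[1],p[3]]
S=4
def model(d,boxes,p,roi):
    x0,y0,x1,y1=roi; m=np.zeros(((y1-y0)*S,(x1-x0)*S),np.uint8)
    for b in boxes:
        uv=(proj(d,corners(b,p))-[x0,y0]+.5)*S-.5
        h=cv2.convexHull(np.round(uv*16).astype(np.int32)); cv2.fillConvexPoly(m,h,255,shift=4)
    return cv2.resize(m,(x1-x0,y1-y0),interpolation=cv2.INTER_AREA)/255.
def ivory(d):
    im=d['color'].astype(float); r,g,b=im[...,0],im[...,1],im[...,2]
    return np.clip((g/np.maximum(r,1)-.6)/.2,0,1)*np.clip((r-55)/30,0,1)*np.clip((r/np.maximum(b,1)-1.0)/.1,0,1)
def fit(ds,kind,p0,dz=True,pad=8):
    data=[]
    for d in ds:
        uv=np.vstack([proj(d,corners(b,p0)) for b in BOX[kind]])
        x0,y0=np.maximum(uv.min(0).astype(int)-pad,0); x1,y1=np.minimum(uv.max(0).astype(int)+pad,[640,480])
        m=ivory(d)[y0:y1,x0:x1]; b=(m>.4).astype(np.uint8); b=cv2.morphologyEx(b,cv2.MORPH_CLOSE,np.ones((5,5)))
        n,l,st,_=cv2.connectedComponentsWithStats(b); k=1+np.argmax(st[1:,4])
        data.append((d,(x0,y0,x1,y1),np.where(l==k,np.maximum(m,cv2.erode(b,np.ones((3,3)))),0)))
    sc=np.array([.001,.001,.02,.001])
    def cost(q):
        p=np.array(p0)+q*sc
        if not dz: p[3]=p0[3]
        return np.mean([np.abs(model(d,BOX[kind],p,r)-m).sum()/m.sum() for d,r,m in data])
    best=None
    for rep in range(3):
        q0=np.zeros(4) if best is None else best.x
        r=minimize(cost,q0,method='Nelder-Mead',options=dict(initial_simplex=q0+np.vstack([np.zeros(4),np.eye(4)*(4/(rep+1))]),maxiter=400,xatol=.02,fatol=1e-5))
        best=r
    return np.array(p0)+best.x*sc,best.fun
E
python3 - <<'E'
from fit import *
np.set_printoptions(precision=4,suppress=True)
ds=[shot('top'),shot('scene')]
init={'full':(.535,.30,.05,0),'half':(.52,.38,0,0),'tq':(.522,.46,0,0),'wall':(.42,.29,1.57,0)}
out=np.zeros((480,1280,3),np.uint8)
for k,p in init.items():
    p,c=fit(ds,k,p,pad=14); print(k,p,c, 'yaw deg',np.degrees(p[2]))
    for n,d in zip('ts',ds): print('   ',n,*fit([d],k,(*p[:3],0),dz=False))
    for d in ds:
        for b in BOX[k]: 
            h=cv2.convexHull(np.round(proj(d,corners(b,p))*16).astype(np.int32)); cv2.polylines(d['color'],[h],True,(0,0,255),1,shift=4)
a=cv2.resize(ds[0]['color'][180:320,230:450],None,fx=3,fy=3); b=cv2.resize(ds[1]['color'][180:320,220:400],None,fx=2,fy=2)
v=np.zeros((420+165,660,3),np.uint8); v[:420]=a; cv2.imwrite('pics/fit1.png',a[...,::-1])
E
```

```text
full [0.5349 0.3036 0.1056 0.0033] 0.13125348008747958 yaw deg 6.048155908606337
    t [0.536  0.3032 0.1104 0.0015] 0.14520994457330344
    s [0.5342 0.3053 0.0924 0.0017] 0.0931076433840906
half [ 0.5214  0.3843 -0.0211  0.0023] 0.11155502569380309 yaw deg -1.2118022800279729
    t [ 0.5217  0.3844 -0.0573  0.004 ] 0.030742624526765388
    s [0.5212 0.3859 0.0791 0.0022] 0.17176990797935687
tq [0.5205 0.4684 0.0708 0.001 ] 0.07082155202011281 yaw deg 4.0557526153261
    t [0.5207 0.4685 0.0563 0.0045] 0.022908234757871144
    s [0.5207 0.4689 0.083  0.0001] 0.10967809233890599
wall [0.4223 0.2907 1.6062 0.0017] 0.14850091385416297 yaw deg 92.0266567604922
    t [0.4226 0.2897 1.6026 0.0047] 0.053701628597493806
    s [0.4209 0.2922 1.615  0.0025] 0.21946611824196446
```

View pics/fit1.png

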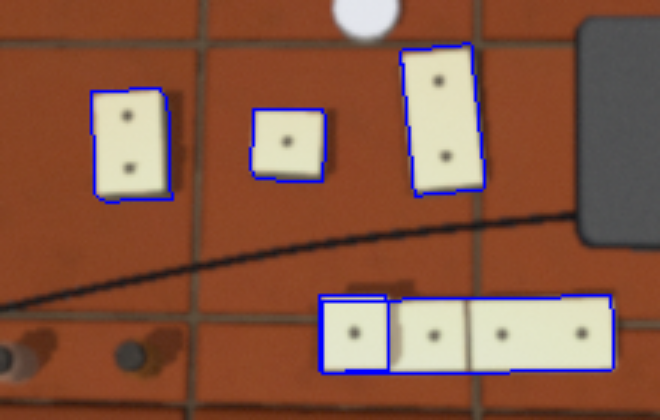

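The fits sit well: heights are within 2–3 mm of the bench, and the yaws are full ≈ 6°, half ≈ −1 to −3°, wall ≈ 92°. Before the transit I'll check which objects lie along the way.

```bash
python3 - <<'E'
from fit import *
np.set_printoptions(precision=3,suppress=True)
t,s=shot('top'),shot('scene')
def tri(a,b):
    o1,v1=ray(t,a);o2,v2=ray(s,b);v1=v1[0];v2=v2[0]
    k=np.linalg.lstsq(np.c_[v1,-v2],o2-o1,rcond=None)[0]; p,q=o1+k[0]*v1,o2+k[1]*v2; return (p+q)/2,np.linalg.norm(p-q)
for n,a,b in [('bottle cap',(630,288),(135,437)),('stand foot/blackend',(525,253),(230,395)),('blue',(600,267),(217,366)),('pole',(640,200),(115,230)),('postbase',(312,150),(410,270)),('yellow',(424,142),(376,362)),('blue2',(607,170),(217,366))]: print(n,*tri(a,b))
print('scene base pts',proj(s,[[0,0,0],[0,0,.3],[0,0,.6],[.2,0,0],[.3,0,.0]]))
print('top base pts',proj(t,[[0,0,0],[0,0,.3],[.2,0,0],[.4,0,0],[.4,0,.3]]))
print(onz(t,[[600,290],[525,253],[600,215]],0))
E
```

```text
bottle cap [ 0.429 -0.038  0.089] 0.0032696894693781107
stand foot/blackend [0.488 0.076 0.005] 0.003778989966417212
blue [0.472 0.061 0.183] 0.07101228410932536
pole [0.46  0.105 0.45 ] 0.021138735010254407
postbase [0.649 0.408 0.012] 0.006364952271790443
yellow [0.665 0.23  0.014] 0.0020755079050828146
blue2 [0.536 0.068 0.291] 0.00024532064106014175
scene base pts [[ -29.343  295.483]
 [-183.9    198.504]
 [-581.395  -50.908]
 [  56.841  350.288]
 [ 103.913  380.223]]
top base pts [[590.495 596.707]
 [729.177 763.089]
 [583.145 447.966]
 [576.353 310.493]
 [691.037 300.673]]
[[ 0.432 -0.036  0.   ]
 [ 0.487  0.073  0.   ]
 [ 0.549 -0.043  0.   ]]
```

View pics/wrist0.png

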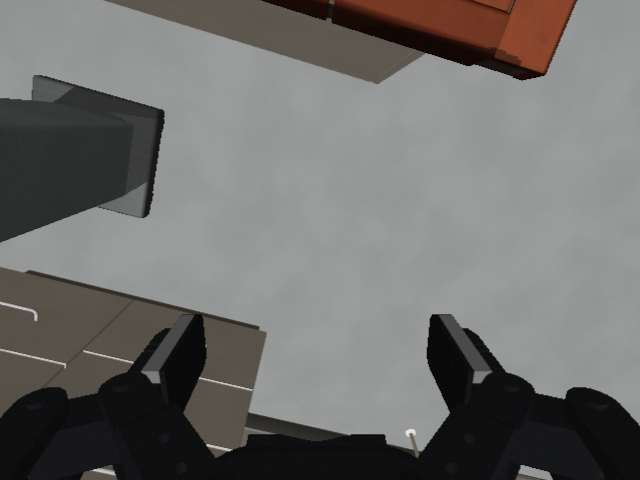

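A vertical pole stands near (0.49, 0.075), between the start and the work, and it carries a clamped object. The bottle cap is at (0.43, −0.04, 0.09). I need the size of this obstacle before crossing.

```bash
python3 - <<'E'
from fit import *
np.set_printoptions(precision=3,suppress=True)
t,s=shot('top'),shot('scene')
for z in np.arange(0,.75,.05):
    P=[[.488,.075,z]]; print(round(z,2),'scene',proj(s,P).round(),'top',proj(t,P).round())
a=cv2.resize(s['color'][120:480,0:260],None,fx=1.6,fy=1.6); b=cv2.resize(t['color'][130:330,480:640],None,fx=2.2,fy=2.2)
v=np.zeros((576,416+352,3),np.uint8); v[:a.shape[0],:416]=a; v[:b.shape[0],416:]=b; cv2.imwrite('pics/obs.png',v[...,::-1])
E
```

```text
0.0 scene [[229. 397.]] top [[524. 253.]]
0.05 scene [[223. 389.]] top [[533. 248.]]
0.1 scene [[217. 381.]] top [[544. 243.]]
0.15 scene [[210. 372.]] top [[557. 237.]]
0.2 scene [[202. 362.]] top [[571. 230.]]
0.25 scene [[192. 350.]] top [[587. 222.]]
0.3 scene [[181. 335.]] top [[607. 213.]]
0.35 scene [[168. 318.]] top [[630. 201.]]
0.4 scene [[152. 298.]] top [[658. 188.]]
0.45 scene [[132. 273.]] top [[693. 171.]]
0.5 scene [[108. 241.]] top [[737. 150.]]
0.55 scene [[ 76. 200.]] top [[795. 122.]]
0.6 scene [[ 32. 144.]] top [[874.  83.]]
0.65 scene [[-30.  64.]] top [[991.  27.]]
0.7 scene [[-126.  -59.]] top [[1176.  -62.]]
```

View pics/obs.png

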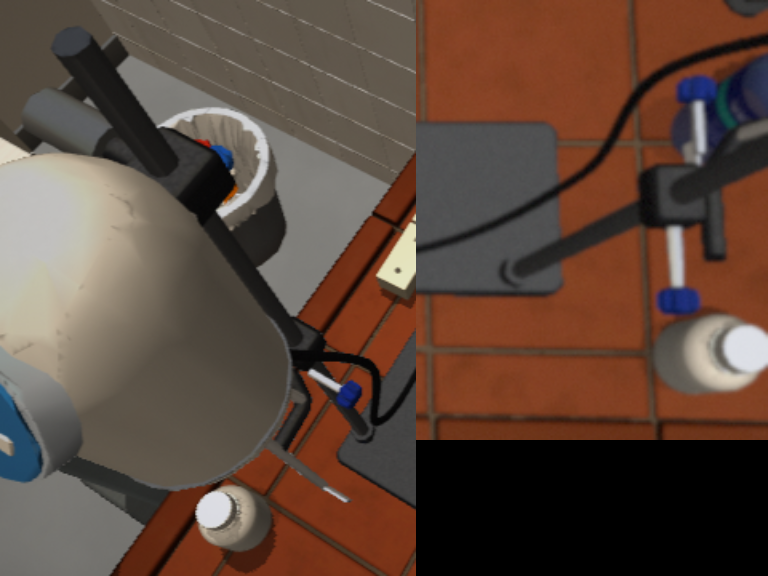

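The pole reaches z ≈ 0.6, with clamps at about 0.27 and 0.5. I can't identify the large tan shape at left from these views. I'll raise the arm, tilt the wrist camera toward +y to look, and check whether the tan shape moves, which would make it the robot itself.

>>> send_rows(
  rows="8 0 0 0 0 -40 1;16 0 0 0 0 -80 1;24 0 0 0 0 -120 1;32 0 0 0 0 -160 1;40 0 0 0 0 -200 1;48 0 0 0 0 -220 1;56 0 0 0 0 -220 1;62 0 0 0 0 -220 1",
)

```text
time: 2.05
eef_pos: [0.182, -0.6505, 0.4725]
tcp_rot: [0.848, 0.116, -0.07, -0.512]
contact_force: [-0.4, 0.3, -0.4]
opening: 1.0
finger_force: 0.0
```

```bash
python3 - <<'E'
from fit import *
np.set_printoptions(precision=3,suppress=True)
print(ctrl.get_state()['qpos'],ctrl.get_state()['eef_pos'])
s=shot('scene'); w=shot('wrist','w1.png'); print(ray(w,[320,240]))
v=np.hstack([cv2.resize(w['color'],(560,420)),cv2.resize(s['color'][:,:260],None,fx=.875,fy=.875)]); print(v.shape); cv2.imwrite('pics/look1.png',v[...,::-1])
E
```

```text
[-1.413  0.738  0.779 -0.239  2.697 -0.27 ] [ 0.182 -0.651  0.473]
(array([ 0.285, -0.734,  0.525]), array([[-0.507,  0.735, -0.45 ]]))
(420, 788, 3)
```

View pics/look1.png

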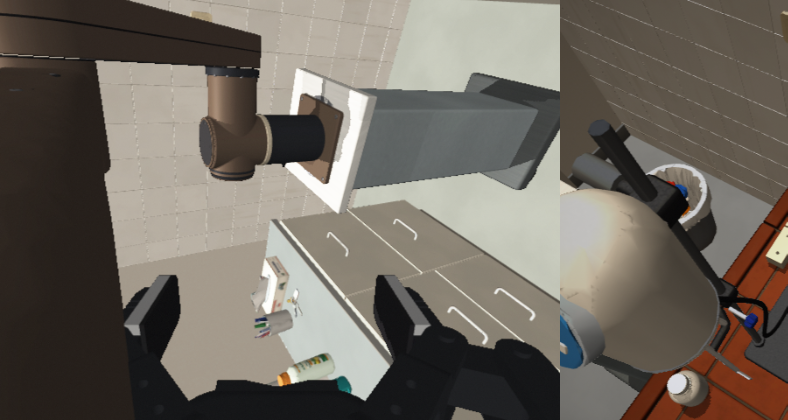

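The tan shape did not move, so it is a fixed object on or near the stand; the robot itself is brown. I'll turn the camera toward the stand.

>>> send_rows(
  rows="0 9 4.7 0 0 0 1;0 18 9.4 0 0 0 1;0 27 14 0 0 0 1;0 35 19 0 0 0 1;0 44 23.5 0 0 0 1;0 44 23.5 0 0 0 1",
)

```text
time: 2.9
eef_pos: [0.1802, -0.6495, 0.475]
tcp_rot: [0.82, -0.253, 0.152, -0.491]
contact_force: [0.2, 0.1, 0.2]
opening: 0.998
finger_force: 0.0
```

```bash
python3 - <<'E'
from fit import *
np.set_printoptions(precision=3,suppress=True)
print(ctrl.get_state()['qpos'],ctrl.get_state()['eef_pos'])
w=shot('wrist','w2.png'); print(ray(w,[320,240]))
for z in (0,.2,.4,.6): print(z,proj(w,[[.488,.075,z]]))
E
```

```text
[-1.612  0.571  1.018  0.766  2.403  0.905] [ 0.18  -0.649  0.475]
(array([ 0.184, -0.781,  0.532]), array([[ 0.234,  0.856, -0.462]]))
0 [[335.742 212.207]]
0.2 [[266.994 220.519]]
0.4 [[183.957 230.56 ]]
0.6 [[ 81.661 242.929]]
```

View pics/w2.png

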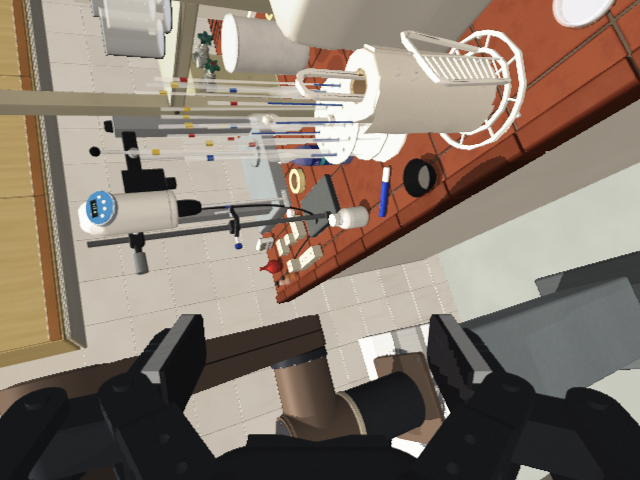

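The wrist view, where image-left is world up, shows an overhead stirrer on the pole, up to about z 0.6 and on the +x side (image (100–240, 190–260)). A pipette carousel and more clutter stand beyond it. The space between the robot and the pole is free. I'll fit the kinematics to find a folded crossing at small radius.

```bash
cat > kin.py <<'E'
import numpy as np
from scipy.optimize import least_squares
from scipy.spatial.transform import Rotation as R
D=[([-1.448,.2872,1.5782,0,1.2786,-.15],[.1818,-.6494,.2519],[.9907,.136,0,-.0012]),
([-1.413,.738,.779,-.239,2.697,-.27],[.182,-.651,.4730],[.848,.116,-.07,-.512]),
([-1.612,.571,1.018,.766,2.403,.905],[.180,-.649,.475],[.82,-.253,.152,-.491])]
def fk(q,p,all=False):
    H,L1,L2,Lt,e,a,c=p
    z=lambda t:R.from_rotvec([0,0,t]); y=lambda t:R.from_rotvec([0,t,0])
    Q=z(q[0]); P=[np.array([0,0,H])+Q.apply([a,e,0])]
    Q=Q*y(q[1]); P.append(P[-1]+Q.apply([0,0,L1]))
    Q=Q*y(q[2]); P.append(P[-1]+Q.apply([c,0,L2]))
    Q=Q*z(s4*q[3])*y(q[4]); P.append(P[-1]+Q.apply([0,0,Lt]))
    return (np.array(P) if all else P[-1]), Q*z(s6*q[5]+o6)
def res(p): return np.concatenate([fk(q,p)[0]-x for q,x,_ in D])
s4=1;s6=1;o6=np.pi/2
E
python3 - <<'E'
import kin
from kin import *
np.set_printoptions(precision=3,suppress=True)
best=None
for kin.s4 in (1,-1):
  for kin.s6 in (1,-1):
    for kin.o6 in (np.pi/2,-np.pi/2,0,np.pi):
      e=sum(np.linalg.norm((R.from_quat(t).inv()*fk(q,[0]*7)[1]).as_rotvec()) for q,_,t in D)
      if best is None or e<best[0]: best=(e,kin.s4,kin.s6,kin.o6)
print(best); _,kin.s4,kin.s6,kin.o6=best
r=least_squares(lambda p:np.r_[res(p),.02*np.r_[p[5],p[6]]],[.2,.45,.4,.25,.1,0,0]); print(r.x, res(r.x))
p=r.x
for q,_,_ in D: print(fk(q,p,True)[0])
lim=np.array([[-2.77,2.77],[-.9,2.22],[.21,2.48],[-1.53,4.67],[.24,2.81]])
# tool-down folded options: q4=0, q5=pi-q2-q3
for q2 in np.arange(-.9,.4,.15):
  for q3 in np.arange(1.0,2.49,.2):
    q5=np.pi-q2-q3
    if .24<q5<2.81:
      P=fk([0,q2,q3,0,q5,0],p,True)[0]
      if P[-1][0]<.4 and P[-1][2]>.3: print(round(q2,2),round(q3,2),P[1:, [0,2]].ravel())
E
```

```text
(np.float64(0.002601413746056207), 1, 1, 1.5707963267948966)
[ 0.232  0.447  0.576  0.227  0.101 -0.007  0.015] [-0.  0. -0.  0.  0. -0. -0. -0.  0.]
[[ 0.099  0.019  0.232]
 [ 0.115 -0.107  0.661]
 [ 0.182 -0.65   0.479]
 [ 0.182 -0.649  0.252]]
[[ 0.098  0.022  0.232]
 [ 0.146 -0.275  0.563]
 [ 0.236 -0.844  0.578]
 [ 0.182 -0.651  0.473]]
[[ 0.101  0.002  0.232]
 [ 0.091 -0.239  0.608]
 [ 0.067 -0.815  0.582]
 [ 0.18  -0.649  0.475]]
-0.9 1.4 [-0.357  0.51  -0.067  1.008 -0.067  0.781]
-0.9 1.6 [-0.357  0.51   0.026  0.941  0.026  0.714]
-0.9 1.8 [-0.357  0.51   0.104  0.856  0.104  0.629]
-0.9 2.0 [-0.357  0.51   0.164  0.758  0.164  0.531]
-0.9 2.2 [-0.357  0.51   0.203  0.649  0.203  0.422]
-0.9 2.4 [-0.357  0.51   0.219  0.535  0.219  0.308]
-0.75 1.2 [-0.311  0.559 -0.047  1.071 -0.047  0.844]
-0.75 1.4 [-0.311  0.559  0.05   1.009  0.05   0.782]
-0.75 1.6 [-0.311  0.559  0.132  0.928  0.132  0.701]
-0.75 1.8 [-0.311  0.559  0.196  0.833  0.196  0.606]
-0.75 2.0 [-0.311  0.559  0.24   0.726  0.24   0.499]
-0.75 2.2 [-0.311  0.559  0.263  0.613  0.263  0.386]
-0.6 1.0 [-0.259 
[... 190 characters left out ...]
673]
-0.6 1.8 [-0.259  0.601  0.284  0.796  0.284  0.569]
-0.6 2.0 [-0.259  0.601  0.312  0.684  0.312  0.457]
-0.6 2.2 [-0.259  0.601  0.317  0.569  0.317  0.342]
-0.45 1.0 [-0.201  0.634  0.113  1.118  0.113  0.891]
-0.45 1.2 [-0.201  0.634  0.203  1.046  0.203  0.819]
-0.45 1.4 [-0.201  0.634  0.277  0.957  0.277  0.73 ]
-0.45 1.6 [-0.201  0.634  0.331  0.856  0.331  0.629]
-0.45 1.8 [-0.201  0.634  0.365  0.746  0.365  0.519]
-0.45 2.0 [-0.201  0.634  0.376  0.631  0.376  0.404]
-0.3 1.0 [-0.139  0.659  0.244  1.09   0.244  0.863]
-0.3 1.2 [-0.139  0.659  0.322  1.005  0.322  0.778]
-0.3 1.4 [-0.139  0.659  0.382  0.907  0.382  0.68 ]
-0.15 1.0 [-0.073  0.674  0.37   1.043  0.37   0.816]
```

The kinematic model fits exactly, and the arm plane lies 0.10 m to the left of the shoulder axis, away from the pole. I'll cross folded at radius ≈ 0.35 and z ≈ 0.66, then pick with tool heading ≈ 180° so the camera stays clear of the monitor post.

```bash
cat > plan.py <<'E'
from fit import *
import kin; kin.s4=kin.s6=1; kin.o6=np.pi/2
from scipy.optimize import least_squares
PP=least_squares(lambda p:np.r_[kin.res(p),.02*p[5:]],[.2,.45,.4,.25,.1,0,0]).x
V=.65*.125*np.array([2.79,2.79,3.14,3.14,3.14,3.14])
LIM=np.array([[-2.77,2.77],[-.9,2.22],[.21,2.48],[-1.53,4.67],[.24,2.81],[-2.84,2.84]])
def down(h): # tool pointing down, tool x at heading h deg
    h=np.radians(h); return R.from_matrix(np.array([[np.cos(h),np.sin(h),0],[np.sin(h),-np.cos(h),0],[0,0,-1]]).T)
def ik(pos,rot,q0):
    f=lambda q:np.r_[kin.fk(q,PP)[0]-pos,.3*(rot.inv()*kin.fk(q,PP)[1]).as_rotvec()]
    r=least_squares(f,np.clip(q0,LIM[:,0]+.01,LIM[:,1]-.01),bounds=(LIM[:,0],LIM[:,1])); return r.x,np.abs(r.fun).max()
def rows(qs,q,p0=None,R0=None,g=1,joint=True):
    """rows from q through joint goals; printed in calls of 8, each relative to its first pose"""
    path=[]; a=q
    for b in qs:
        n=1
        while True:
            s=[a+(b-a)*k/n for k in range(n+1)]; F=[kin.fk(x,PP) for x in s]
            if all(np.linalg.norm(F[k+1][0]-F[k][0])<.058 and (F[k][1].inv()*F[k+1][1]).magnitude()<.175 and (np.abs(s[k+1]-s[k])<V).all() for k in range(n)): break
            n+=1
        path+=F[1:]; a=b
    P,Q=kin.fk(q,PP)
    for i in range(0,len(path),8):
        out=[]
        for x,r in path[i:i+8]:
            out.append(' '.join('%.3g'%v for v in np.r_[np.degrees((Q.inv()*r).as_rotvec()).round(1),(1e3*Q.inv().apply(x-P)).round(0),g]+0.))
        print(';'.join(out)); P,Q=path[min(i+7,len(path)-1)]
E
python3 - <<'E'
from plan import *
np.set_printoptions(precision=3,suppress=True)
q=ctrl.get_state()['qpos']
A=np.array([-1.45,-.42,1.55,0,np.pi+.42-1.55,0]); print(kin.fk(A,PP,True)[0])
B=A.copy(); B[0]=.35; print('TCP B',kin.fk(B,PP)[0])
C,e=ik([.535,.31,.25],down(186),np.array([.35,.2,1.6,0,1.3,-1.2])); print(C,e)
rows([A,B,C],q)
w=ctrl.read_camera('wrist'); s=ctrl.get_state(); T=R.from_quat(s['tcp_rot']); o,v=ray(w,[w['cx'],w['cy']]); print('cam in tool',T.inv().apply(o-s['eef_pos']),T.inv().apply(v[0]))
E
```

```text
[[ 0.099  0.019  0.232]
 [ 0.077  0.2    0.64 ]
 [ 0.141 -0.324  0.872]
 [ 0.141 -0.324  0.645]]
TCP B [0.284 0.211 0.645]
[ 0.362  0.167  1.724 -0.     1.251 -1.314] 6.355715988882381e-12
-7.5 -0.6 -4.6 -14 -47 14 1;-15 -1.7 -9.4 -33 -91 30 1;-22.5 -3.5 -14.2 -56 -130 48 1;-30.1 -5.9 -19.1 -83 -165 66 1;-37.5 -9 -23.9 -112 -197 84 1;-44.9 -12.7 -28.6 -145 -224 102 1;-52.1 -17.1 -33 -179 -247 120 1;-59 -22.2 -37 -216 -266 137 1
0 0 -9.4 54 -21 0 1;0 0 -18.8 104 -50 0 1;0 0 -28.1 148 -87 0 1;0 0 -37.5 186 -131 0 1;0 0 -46.9 216 -181 0 1;0 0 -56.3 237 -234 0 1;0 0 -65.6 250 -291 0 1;0 0 -75 253 -349 0 1
0 0 -9.4 54 -21 0 1;0 0 -18.8 104 -50 0 1;0 0 -28.1 148 -87 0 1;0 0 -36.6 169 -48 34 1;0 0 -45 189 -12 72 1;0 0 -53.4 208 21 112 1;0 0 -61.9 225 51 155 1;0 0 -70.3 240 77 200 1
0 0 -8.4 -17 20 47 1;0 0 -16.9 -32 37 95 1;0 0 -25.3 -43 52 145 1;0 0 -33.8 -52 63 195 1
cam in tool [ 0.076 -0.    -0.122] [-0.301  0.001  0.954]
```

>>> send_rows(
  rows="-7.5 -0.6 -4.6 -14 -47 14 1;-15 -1.7 -9.4 -33 -91 30 1;-22.5 -3.5 -14.2 -56 -130 48 1;-30.1 -5.9 -19.1 -83 -165 66 1;-37.5 -9 -23.9 -112 -197 84 1;-44.9 -12.7 -28.6 -145 -224 102 1;-52.1 -17.1 -33 -179 -247 120 1;-59 -22.2 -37 -216 -266 137 1",
)

```text
time: 4.0
eef_pos: [0.1421, -0.3234, 0.6461]
tcp_rot: [0.998, 0.064, -0.002, 0.001]
contact_force: [0.4, 1.1, 1.0]
opening: 1.003
finger_force: 0.0
```

>>> send_rows(
  rows="0 0 -9.4 54 -21 0 1;0 0 -18.8 104 -50 0 1;0 0 -28.1 148 -87 0 1;0 0 -37.5 186 -131 0 1;0 0 -46.9 216 -181 0 1;0 0 -56.3 237 -234 0 1;0 0 -65.6 250 -291 0 1;0 0 -75 253 -349 0 1",
)

```text
time: 5.0
eef_pos: [0.3512, 0.0542, 0.6457]
tcp_rot: [0.752, 0.659, 0.001, -0.001]
contact_force: [0.5, -0.2, 0.3]
opening: 1.002
finger_force: 0.0
```

>>> send_rows(
  rows="0 0 -9.4 54 -21 0 1;0 0 -18.8 104 -50 0 1;0 0 -28.1 148 -87 0 1;0 0 -28.1 148 -87 0 1",
)

```text
time: 5.5
eef_pos: [0.2829, 0.2135, 0.6477]
tcp_rot: [0.568, 0.823, 0.002, -0.0]
contact_force: [0.4, 0.2, -0.1]
opening: 0.999
finger_force: 0.0
```

```bash
python3 - <<'E'
from plan import *
np.set_printoptions(precision=3,suppress=True)
s=ctrl.get_state(); q=s['qpos']; print(s['time'],q,s['eef_pos'],s['contact_force'])
C,e=ik([.535,.31,.25],down(186),np.array([.35,.2,1.6,0,1.3,-1.2]))
rows([C],q)
E
```

```text
5.5 [ 0.356 -0.431  1.548  0.003  2.021 -0.005] [0.283 0.214 0.648] [ 0.434  0.206 -0.105]
0 0 -8.3 0 46 35 1;0 0 -16.7 0 88 72 1;0.1 0 -25 -1 127 113 1;0.1 0 -33.4 -1 162 157 1;0.1 0 -41.8 -1 193 202 1;0.2 0 -50.1 -1 220 250 1;0.2 0 -58.5 -1 243 299 1;0.2 0 -66.9 0 261 350 1
0 0 -8.4 -13 6 51 1
```

>>> send_rows(
  rows="0 0 -8.3 0 46 35 1;0 0 -16.7 0 88 72 1;0 0 -25 -1 127 113 1;0 0 -33.4 -1 162 157 1;0 0 -41.8 -1 193 202 1;0 0 -50.1 -1 220 250 1;0 0 -58.5 -1 243 299 1;0 0 -66.9 0 261 350 1",
)

```text
time: 6.5
eef_pos: [0.5328, 0.3004, 0.2947]
tcp_rot: [0.025, 1.0, 0.001, 0.0]
contact_force: [0.3, -0.4, -0.4]
opening: 1.001
finger_force: 0.0
```

>>> send_rows(
  rows="0 0 -8.4 -13 6 50 1;0 0 -8.4 -13 6 50 1;0 0 -8.4 -13 6 50 1",
)

```text
time: 6.88
eef_pos: [0.5454, 0.3063, 0.2482]
tcp_rot: [-0.045, 0.999, 0.002, 0.001]
contact_force: [-0.1, 0.5, 0.8]
opening: 0.999
finger_force: 0.0
```

```bash
python3 - <<'E'
from plan import *
np.set_printoptions(precision=4,suppress=True)
s=ctrl.get_state(); print(s['time'],s['qpos'],s['eef_pos'],R.from_quat(s['tcp_rot']).as_euler('xyz',degrees=True))
w=shot('wrist','w3.png'); t=shot('top')
init={'full':(.535,.304,.1,0),'half':(.5214,.384,-.03,0),'wall':(.4223,.2907,1.605,0)}
c=w['color'].copy()
for k,p in init.items():
    for b in BOX[k]: cv2.polylines(c,[cv2.convexHull(np.round(proj(w,corners(b,p))).astype(np.int32))],True,(0,0,255),1)
    for ds in ([w],[w,t]):
        r=fit(ds,k,p,dz=len(ds)>1,pad=25); print(k,len(ds),*r,np.degrees(r[0][2]))
    for b in BOX[k]: cv2.polylines(c,[cv2.convexHull(np.round(proj(w,corners(b,r[0]))).astype(np.int32))],True,(0,255,0),1)
cv2.imwrite('pics/w3f.png',c[...,::-1])
E
```

```text
6.875 [ 0.3486  0.1812  1.7112  0.0032  1.2459 -1.3141] [0.5454 0.3063 0.2482] [ 179.7879    0.1336 -174.7958]
full 1 [0.5364 0.3037 0.1054 0.001 ] 0.14465671697567908 6.039235978033877
full 2 [0.5351 0.3037 0.1054 0.0069] 0.4625010418578191 6.039786584807651
half 1 [ 0.5227  0.3842 -0.0365  0.002 ] 0.0425822320448336 -2.0933873267587533
half 2 [ 0.5229  0.3851 -0.0369 -0.0042] 0.046885419862887766 -2.115320823466065
wall 1 [0.4236 0.29   1.6028 0.0035] 0.3904058415733192 91.83170351061803
wall 2 [ 0.4233  0.2899  1.6037 -0.0014] 0.8419100952624663 91.88702441465388
```

View pics/w3f.png

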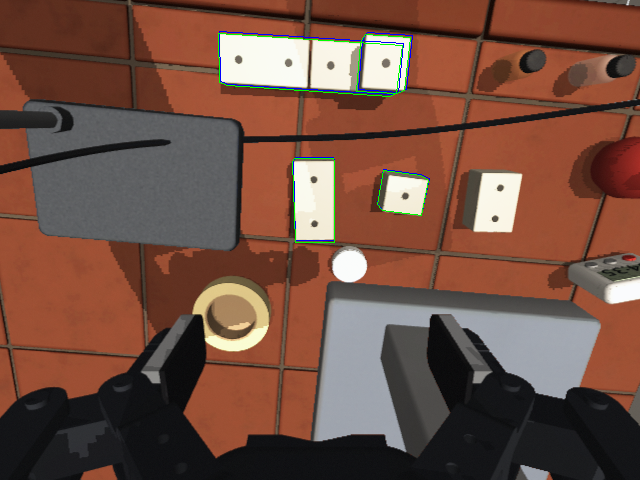

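Wrist and overhead fits agree to about 1 mm: full brick (0.536, 0.304, 6.0°), half (0.5225, 0.3843, −2.1°), wall (0.4234, 0.290, 91.9°). The outlines in the picture sit on the bricks. Next I'll descend on the full brick with a partly closed gripper so it stays clear of the neighbouring brick.

>>> send_rows(
  rows="0 0 -0.8 10 -2 40 0.4;0 0 -0.8 10 -2 80 0.4;0 0 -0.8 10 -2 120 0.4;0 0 -0.8 10 -2 150 0.4;0 0 -0.8 10 -2 150 0.4;0 0 -0.8 10 -2 150 0.4",
)

```text
time: 7.72
eef_pos: [0.5362, 0.3047, 0.0993]
tcp_rot: [-0.053, 0.999, 0.002, 0.002]
contact_force: [-0.2, -0.4, 0.8]
opening: 0.695
finger_force: 0.0
```

```bash
cat >> plan.py <<'E'
def delta(x,y,z,h,n=6):
    """shift and turn in tool axes from the (averaged) measured pose to a tool-down target"""
    S=[ctrl.get_state() for _ in range(n)]; p=np.mean([s['eef_pos'] for s in S],0); T=R.from_quat(np.mean([s['tcp_rot'] for s in S],0))
    print('t',S[0]['time'],'pos',p.round(4),'head',T.as_euler('xyz',degrees=True).round(2),'open',S[0]['opening'],'F',np.round(S[0]['contact_force'],1))
    print('turn',np.degrees((T.inv()*down(h)).as_rotvec()).round(2),'shift',(1e3*T.inv().apply(np.array([x,y,z])-p)).round(1))
E
python3 - <<'E'
from plan import *
np.set_printoptions(precision=4,suppress=True)
delta(.5358,.3037,.026,186)
w=shot('wrist')
r=fit([w],'full',(.5358,.3037,.105,0),dz=False,pad=12); print(*r)
E
```

```text
t 7.725 pos [0.5362 0.3047 0.0993] head [ 179.73    0.28 -173.9 ] open 0.6951503432289892 F [-0.2 -0.4  0.8]
turn [0.27 0.28 0.1 ] shift [ 0.8 -1.3 73.3]
[0.5352 0.3037 0.1033 0.0043] 0.05745536687004193
```

>>> send_rows(
  rows="0.3 0.3 0 1 -1 30 0.4;0.3 0.3 0 1 -1 60 0.4;0.3 0.3 0 1 -1 73 0.4;0.3 0.3 0 1 -1 73 0.4;0.3 0.3 0 1 -1 73 -1;0.3 0.3 0 1 -1 73 -1;0.3 0.3 0 1 -1 73 -1;0.3 0.3 0 1 -1 73 -1",
  grip_force=45,
)

```text
time: 8.78
eef_pos: [0.535, 0.3038, 0.0252]
tcp_rot: [-0.053, 0.999, -0.0, -0.001]
contact_force: [0.8, 0.5, 6.5]
opening: 0.409
finger_force: 46.7
```

```bash
python3 - <<'E'
from plan import *
delta(.5358,.3037,.026,186); print(ctrl.get_state()['finger_force'])
E
```

```text
t 8.775 pos [0.535  0.3038 0.0252] head [-1.7996e+02 -1.0000e-01 -1.7389e+02] open 0.40860519149582497 F [0.8 0.5 6.5]
turn [-0.04 -0.1   0.11] shift [-0.7 -0.1 -0.8]
46.66709661483765
```

The full brick is gripped at the expected opening. Next: lift, then swing over to above the wall.

>>> send_rows(
  rows="0 0 0 0 0 -30 -1;0 0 0 0 0 -75 -1;0 0 0 0 0 -120 -1;0 0 8 12 0 -120 -1;0 0 17 25 0 -120 -1;0 0 26 38 -1 -120 -1;0 0 35 50 -1 -120 -1;0 0 44 63 -1 -120 -1",
)

```text
time: 9.78
eef_pos: [0.4707, 0.2955, 0.143]
tcp_rot: [0.327, 0.945, -0.002, -0.002]
contact_force: [-0.2, 0.5, -0.4]
opening: 0.414
finger_force: 46.0
```

```bash
python3 - <<'E'
from plan import *
delta(.4234,.29,.145,92)
E
```

```text
t 9.775 pos [0.4707 0.2955 0.143 ] head [-179.67   -0.18  141.81] open 0.414001628384278 F [-0.2  0.5 -0.4]
turn [-3.900e-01 -2.000e-02  4.981e+01] shift [ 33.8 -33.6  -1.7]
```

>>> send_rows(
  rows="0 0 10 7 -7 0 -1;0 0 20 14 -14 0 -1;0 0 30 20 -20 0 -1;0 0 40 27 -27 0 -1;0 0 49.8 34 -34 0 -1;0 0 49.8 34 -34 0 -1;0 0 49.8 34 -34 0 -1",
)

```text
time: 10.65
eef_pos: [0.4241, 0.2898, 0.1437]
tcp_rot: [0.692, 0.722, -0.002, -0.001]
contact_force: [-0.4, 0.6, 0.1]
opening: 0.415
finger_force: 45.9
```

```bash
python3 - <<'E'
from plan import *
np.set_printoptions(precision=4,suppress=True)
delta(.4234,.29,.145,92); print(ctrl.get_state()['qpos'])
w=shot('wrist','w4.png'); t=shot('top')
s=ctrl.get_state(); p=s['eef_pos']
print(proj(w,corners(BOX['wall'][0],(.4234,.29,np.radians(91.9),0))).round())
print('held model',fit([w],'full',(p[0],p[1],np.radians(92),p[2]-.025),dz=False,pad=8))
v=np.zeros((480,800,3),np.uint8); v[:,:560]=cv2.resize(w['color'],(560,480)); x=t['color'][200:340,330:450]; v[:280,560:]=cv2.resize(x,None,fx=2,fy=2); cv2.imwrite('pics/look4.png',v[...,::-1])
E
```

```text
t 10.65 pos [0.4241 0.2898 0.1437] head [-179.72    0.12   92.45] open 0.4148786809765658 F [-0.4  0.6  0.1]
turn [-0.28  0.12  0.45] shift [ 0.3 -0.7 -1.3]
[ 0.4018  0.0546  2.0556 -0.0002  1.0367  0.3592]
[[339. 325.]
 [341. 347.]
 [293. 325.]
 [290. 346.]
 [345. 129.]
 [349. 130.]
 [291. 128.]
 [287. 129.]]
held model (array([0.4235, 0.2904, 1.6109, 0.1215]), np.float64(0.07258973198888892))
```

View pics/look4.png

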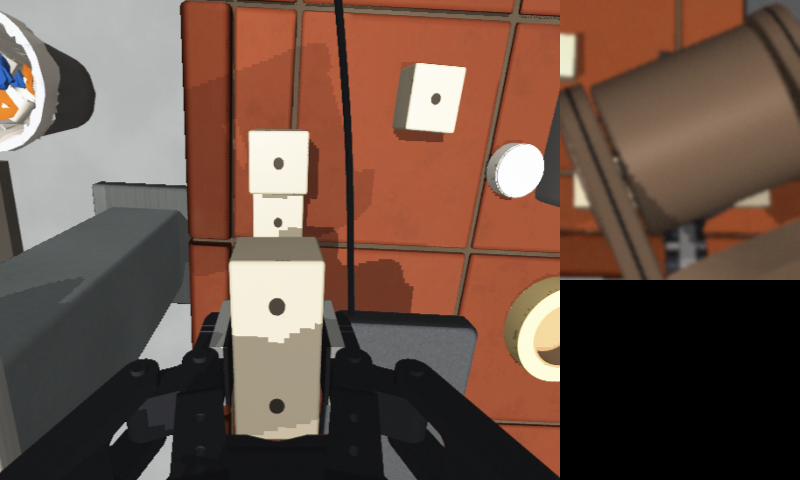

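The wrist view shows the brick held straight. The fixed half-brick top is at about (318,163) in full-resolution pixels and in line with the held brick. I'll check lateral and length alignment with the dark holes in this one picture.

```bash
python3 - <<'E'
from plan import *
np.set_printoptions(precision=4,suppress=True)
w=ctrl.read_camera('wrist'); s=ctrl.get_state(); p=s['eef_pos']; g=cv2.cvtColor(w['color'],cv2.COLOR_RGB2GRAY)
def hole(u,v,r=11):
    u,v=int(u),int(v); c=g[v-r:v+r+1,u-r:u+r+1].astype(float); m=np.clip(np.median(c)*.75-c,0,None); n,l,st,ce=cv2.connectedComponentsWithStats((m>8).astype(np.uint8)); k=l[r-6:r+7,r-6:r+7]; k=np.bincount(k[k>0]).argmax(); m=m*(l==k)
    yy,xx=np.mgrid[:2*r+1,:2*r+1]; return np.array([u-r+(m*xx).sum()/m.sum(), v-r+(m*yy).sum()/m.sum()])
fh=hole(318,163); print('fixed hole',fh,onz(w,fh,.06)); lh=hole(318,222); print('lower hole',lh,onz(w,lh,.03))
zt=p[2]-.026+.03+.001
hs=[hole(317,306),hole(317,406)]; W=onz(w,np.array(hs),zt); print('held',hs,W,'mid',W.mean(0),'hdg',np.degrees(np.arctan2(*(W[0]-W[1])[[1,0]])))
# fixed half edges: ivory extents on rows/cols
row=g[150,270:370].astype(int); col=g[115:210,318].astype(int)
print('x edges',270+np.abs(np.diff(row)).argsort()[-4:], 'col',115+np.abs(np.diff(col)).argsort()[-4:])
for x in ('half',): print('pred half corners',proj(w,corners(BOX['wall'][1],(.4234,.29,np.radians(91.9),0))).round(1))
delta(.4234,.29,.145,92)
E
```

```text
fixed hole [317.3029 163.1213] [[0.4217 0.3465 0.06  ]]
lower hole [316.7956 222.1587] [[0.423 0.307 0.03 ]]
held [array([316.0241, 306.451 ]), array([315.9583, 405.7727])] [[0.423  0.3084 0.1488]
 [0.4247 0.2682 0.1488]] mid [0.4239 0.2883 0.1488] hdg 92.36988929353035
x edges [283 351 282 352] col [156 197 168 130]
pred half corners [[346.3 185.9]
 [350.2 194.8]
 [287.4 185.3]
 [283.2 194.1]
 [348.2 129.6]
 [352.6 130.7]
 [286.7 129. ]
 [282.1 130. ]]
t 10.8 pos [0.4243 0.2898 0.1438] head [-179.72    0.11   92.37] open 0.4147392702957502 F [-0.9  0.5 -0.8]
turn [-0.28  0.11  0.37] shift [ 0.2 -0.9 -1.2]
```

The wall estimate is confirmed: the fixed hole reads (0.4217, 0.3465) against a predicted (0.4215, 0.3465). The held brick sits about 1 mm toward −y of the TCP. I'll descend to just above the course, then touch down.

>>> send_rows(
  rows="-0.3 0.1 0.4 1 -1 25 -1;-0.3 0.1 0.4 1 -1 50 -1;-0.3 0.1 0.4 1 -1 70 -1;-0.3 0.1 0.4 1 -1 82 -1;-0.3 0.1 0.4 1 -1 86 -1;-0.3 0.1 0.4 1 -1 86 -1",
)

```text
time: 11.55
eef_pos: [0.4228, 0.2907, 0.058]
tcp_rot: [0.695, 0.719, 0.0, 0.0]
contact_force: [-0.3, 0.7, -1.0]
opening: 0.415
finger_force: 46.0
```

```bash
python3 - <<'E'
from plan import *
delta(.4234,.291,.0552,91.9)
E
```

```text
t 11.55 pos [0.4228 0.2907 0.058 ] head [179.96   0.    91.92] open 0.41456637407133007 F [-0.3  0.7 -1. ]
turn [0.04 0.   0.02] shift [0.3 0.6 2.8]
```

>>> send_rows(
  rows="0 0 0 0 0.6 1.5 -1;0 0 0 0 0.6 2.5 -1;0 0 0 0 0.6 3 -1;0 0 0 0 0.6 3 -1",
)

```text
time: 12.05
eef_pos: [0.4233, 0.2907, 0.0552]
tcp_rot: [0.695, 0.719, 0.0, 0.0]
contact_force: [0.3, -0.2, 1.1]
opening: 0.411
finger_force: 46.3
```

```bash
python3 - <<'E'
from plan import *
delta(.4234,.291,.0552,91.9)
E
```

```text
t 12.05 pos [0.4233 0.2907 0.0552] head [1.7996e+02 1.0000e-02 9.1910e+01] open 0.4110134216928658 F [ 0.3 -0.2  1.1]
turn [0.04 0.01 0.01] shift [0.3 0.1 0. ]
```

>>> send_rows(
  rows="0 0 0 0 0 0.5 -1;0 0 0 0 0 0.5 -0.1;0 0 0 0 0 0.5 0.1;0 0 0 0 0 0.5 0.2;0 0 0 0 0 -20 0.3;0 0 0 0 0 -60 0.4;0 0 0 0 0 -90 0.4;0 0 0 0 0 -90 0.4",
)

```text
time: 13.05
eef_pos: [0.4248, 0.2914, 0.1475]
tcp_rot: [0.695, 0.719, 0.003, 0.001]
contact_force: [0.1, -0.5, 0.5]
opening: 0.702
finger_force: 0.0
```

```bash
cat >> plan.py <<'E'
def hole(g,u,v,r=11):
    u,v=int(round(u)),int(round(v)); c=g[v-r:v+r+1,u-r:u+r+1].astype(float); m=np.clip(np.median(c)*.75-c,0,None)
    l=cv2.connectedComponents((m>8).astype(np.uint8))[1]; k=l[r-7:r+8,r-7:r+8]
    if not (k>0).any(): return np.array([np.nan]*2)
    m=m*(l==np.bincount(k[k>0]).argmax()); yy,xx=np.mgrid[:2*r+1,:2*r+1]
    return np.array([u-r+(m*xx).sum()/m.sum(),v-r+(m*yy).sum()/m.sum()])
def wl(x,z=0,y=0,p=(.4234,.29,np.radians(91.9))): # wall frame mm -> world
    c,s=np.cos(p[2]),np.sin(p[2]); return np.array([p[0]+(x*c-y*s)/1e3,p[1]+(x*s+y*c)/1e3,z/1e3])
def towall(P,p=(.4234,.29,np.radians(91.9))):
    c,s=np.cos(p[2]),np.sin(p[2]); d=(np.atleast_2d(P)-[p[0],p[1],0])*1e3; return np.c_[d[:,0]*c+d[:,1]*s,-d[:,0]*s+d[:,1]*c,d[:,2]]
E
python3 - <<'E'
from plan import *
np.set_printoptions(precision=2,suppress=True)
delta(.4234,.291,.145,91.9)
w=shot('wrist','w5.png'); g=cv2.cvtColor(w['color'],cv2.COLOR_RGB2GRAY)
for x in (56.5,20,-20): q=hole(g,*proj(w,wl(x,60))[0]); print(x,q,towall(onz(w,q,.06)))
s=shot('scene'); g=cv2.cvtColor(s['color'],cv2.COLOR_RGB2GRAY)
for x in (56.5,20,-20): q=hole(g,*proj(s,wl(x,60))[0],r=7); print(x,q,towall(onz(s,q,.06)))
v=np.zeros((480,800,3),np.uint8); v[:,:500]=w['color'][:,100:600]; v[:360,500:]=cv2.resize(s['color'][200:320,220:320],None,fx=3,fy=3); cv2.imwrite('pics/look5.png',v[...,::-1])
E
```

```text
t 13.05 pos [0.42 0.29 0.15] head [179.65  -0.12  91.91] open 0.7016301753217364 F [ 0.1 -0.5  0.5]
turn [ 0.35 -0.12  0.01] shift [-0.4 -1.4  2.5]
56.5 [313.54 166.1 ] [[56.52 -0.17 60.  ]]
20 [312.52 233.25] [[19.17  0.46 60.  ]]
-20 [312.61 297.93] [[-20.87   0.49  60.  ]]
56.5 [nan nan] [[nan nan nan]]
20 [273.34 241.59] [[28.08 -3.32 60.  ]]
-20 [256.81 263.02] [[-19.54   0.99  60.  ]]
```

View pics/look5.png

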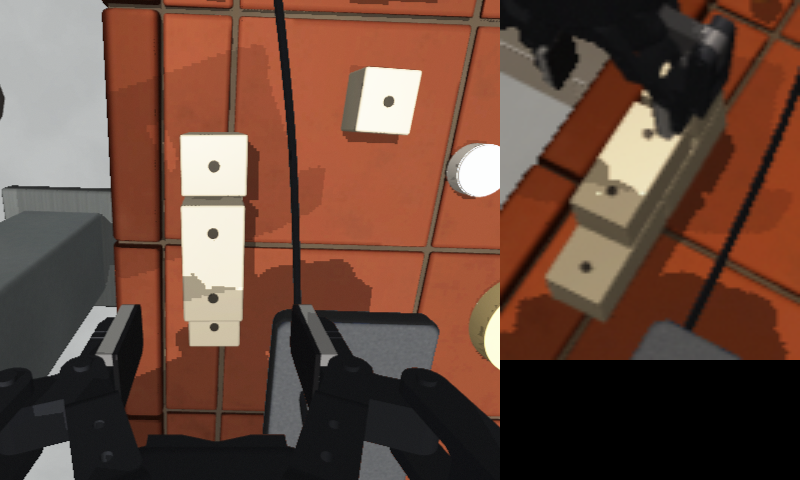

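The full brick lies flat on the course, about 0.9 mm toward −x and 0.5 mm off-line from its target. That is within tolerance, and the gaps look even. Next I'll go to the half brick.

>>> send_rows(
  rows="0 0 -10 10 11 -10 0.4;0 0 -20 20 22 -10 0.4;0 0 -30 30 34 -10 0.4;0 0 -40 40 45 -10 0.4;0 0 -50 50 57 -10 0.4;0 0 -60 61 69 -10 0.4;0 0 -70 72 81 -10 0.4;0 0 -80 83 93 -10 0.4",
)

```text
time: 14.15
eef_pos: [0.5124, 0.3764, 0.1517]
tcp_rot: [0.068, 0.998, -0.001, -0.002]
contact_force: [-0.4, 0.4, -0.8]
opening: 0.703
finger_force: 0.0
```

>>> send_rows(
  rows="0 0 -6 -7 6 0 0.4;0 0 -6 -7 6 0 0.4;0 0 -6 -7 6 0 0.4",
)

```text
time: 14.52
eef_pos: [0.5201, 0.3811, 0.153]
tcp_rot: [0.019, 1.0, -0.001, -0.001]
contact_force: [-0.6, -0.9, 0.5]
opening: 0.703
finger_force: 0.0
```

```bash
python3 - <<'E'
from plan import *
np.set_printoptions(precision=4,suppress=True)
w=shot('wrist','w6.png'); h=[fit([w],'half',(.5225,.3843,a,0),dz=False,pad=15) for a in (-.037,-.02)]; print(h)
g=cv2.cvtColor(w['color'],cv2.COLOR_RGB2GRAY); q=hole(g,*proj(w,[[.5225,.3843,.03]])[0]); print(q,onz(w,q,.03))
delta(.5225,.3843,.0252,177.9)
E
```

```text
[(array([ 0.5225,  0.3841, -0.0374,  0.0022]), np.float64(0.03261947789234132)), (array([ 0.5229,  0.384 , -0.0361,  0.0035]), np.float64(0.03231135380658766))]
[321.6936 249.2455] [[0.5227 0.3842 0.03  ]]
t 14.575 pos [0.5202 0.3811 0.1535] head [-179.92   -0.1   177.84] open 0.6993355442243516 F [-0.9  0.4 -0.1]
turn [-0.08 -0.1  -0.06] shift [ -2.4   3.4 128.3]
```

>>> send_rows(
  rows="0 0 0 -2.5 3 35 0.4;0 0 0 -2.5 3 75 0.4;0 0 0 -2.5 3 110 0.4;0 0 0 -2.5 3 126 0.4;0 0 0 -2.5 3 128 0.4;0 0 0 -2.5 3 128 0.4",
)

```text
time: 15.32
eef_pos: [0.5246, 0.385, 0.0282]
tcp_rot: [0.018, 1.0, 0.0, 0.001]
contact_force: [-0.5, -0.3, 0.7]
opening: 0.698
finger_force: 0.0
```

```bash
python3 - <<'E'
from plan import *
delta(.5227,.3842,.0255,177.9)
E
```

```text
t 15.325 pos [0.5246 0.385  0.0282] head [1.7995e+02 1.4000e-01 1.7790e+02] open 0.6983275678152758 F [-0.5 -0.3  0.7]
turn [0.05 0.14 0.  ] shift [ 1.8 -0.9  2.7]
```

>>> send_rows(
  rows="0 0 0 2 -1 2.5 0.4;0 0 0 2 -1 2.5 0.4;0 0 0 2 -1 2.5 -1;0 0 0 2 -1 2.5 -1;0 0 0 2 -1 2.5 -1;0 0 0 2 -1 2.5 -1",
  grip_force=40,
)

```text
time: 16.08
eef_pos: [0.5221, 0.3838, 0.0248]
tcp_rot: [0.018, 1.0, 0.0, 0.001]
contact_force: [0.8, -0.3, 3.5]
opening: 0.415
finger_force: 41.5
```

```bash
python3 - <<'E'
from plan import *
delta(*wl(-56.5,150),91.9); print(ctrl.get_state()['finger_force'])
E
```

```text
t 16.075 pos [0.5221 0.3838 0.0248] head [1.7998e+02 7.0000e-02 1.7791e+02] open 0.4150635786756673 F [ 0.8 -0.3  3.5]
turn [7.000e-02 4.000e-02 8.601e+01] shift [  91.1 -153.7 -125.3]
41.50235831737518
```

>>> send_rows(
  rows="0 0 0 0 0 -30 -1;0 0 0 0 0 -75 -1;0 0 0 0 0 -125 -1;0 0 9 10 -17 -125 -1;0 0 18 20 -34 -125 -1;0 0 28 30 -50 -125 -1;0 0 38 40 -68 -125 -1;0 0 48 51 -86 -125 -1",
)

```text
time: 17.08
eef_pos: [0.4665, 0.2987, 0.1484]
tcp_rot: [0.426, 0.905, -0.001, -0.0]
contact_force: [0.3, -0.1, -1.1]
opening: 0.414
finger_force: 41.1
```

```bash
python3 - <<'E'
from plan import *
delta(*wl(-56.5,148),91.9)
E
```

```text
t 17.075 pos [0.4665 0.2987 0.1484] head [-179.92   -0.    129.58] open 0.4136928380429973 F [ 0.3 -0.1 -1.1]
turn [-8.000e-02  2.000e-02  3.768e+01] shift [-24.  -73.4   0.5]
```

>>> send_rows(
  rows="0 0 10 -6 -19 0 -1;0 0 20 -12 -38 0 -1;0 0 30 -19 -58 0 -1;0 0 37.7 -24 -73 0 -1;0 0 37.7 -24 -73 0 -1;0 0 37.7 -24 -73 0 -1",
)

```text
time: 17.82
eef_pos: [0.427, 0.2345, 0.1492]
tcp_rot: [0.693, 0.721, 0.0, 0.0]
contact_force: [0.5, 0.3, 0.6]
opening: 0.413
finger_force: 41.1
```

```bash
python3 - <<'E'
from plan import *
np.set_printoptions(precision=2,suppress=True)
delta(*wl(-56.5,148),91.9)
w=shot('wrist','w7.png'); g=cv2.cvtColor(w['color'],cv2.COLOR_RGB2GRAY); p=np.mean([ctrl.get_state()['eef_pos'] for _ in range(5)],0)
for x in (56.5,20,-20): q=hole(g,*proj(w,wl(x,60))[0]); print(x,q,towall(onz(w,q,.06)))
zt=p[2]-.0248+.03; q=hole(g,*proj(w,[[p[0],p[1],zt]])[0],r=14); print('held',q,towall(onz(w,q,zt)),'tcp',towall(p))
print(fit([w],'half',(p[0],p[1],np.radians(91.9),zt-.03),dz=False,pad=8))
E
```

```text
t 17.825 pos [0.43 0.23 0.15] head [179.98   0.    92.31] open 0.41332954257050064 F [0.5 0.3 0.6]
turn [0.02 0.   0.41] shift [-0.9 -1.8  1.2]
56.5 [315.32  48.19] [[56.61 -0.18 60.  ]]
20 [313.64 127.19] [[19.29  0.44 60.  ]]
-20 [313.17 202.64] [[-20.77   0.48  60.  ]]
held [316.06 359.43] [[-57.31  -1.37 154.42]] tcp [[-55.46  -1.91 149.22]]
(array([0.43, 0.23, 1.61, 0.13]), np.float64(0.07670843212205973))
```

>>> send_rows(
  rows="0 0 0.4 0.7 -1.5 25 -1;0 0 0.4 0.7 -1.5 50 -1;0 0 0.4 0.7 -1.5 75 -1;0 0 0.4 0.7 -1.5 87 -1;0 0 0.4 0.7 -1.5 91 -1;0 0 0.4 0.7 -1.5 91 -1;0 0 0.4 0.7 -1.5 91 -1",
)

```text
time: 18.75
eef_pos: [0.4262, 0.2352, 0.0592]
tcp_rot: [0.696, 0.718, 0.001, 0.001]
contact_force: [-0.1, -0.3, -0.0]
opening: 0.412
finger_force: 41.1
```

```bash
python3 - <<'E'
from plan import *
np.set_printoptions(precision=2,suppress=True)
delta(*wl(-54.8,54.8,-.4),91.9)
w=shot('wrist','w8.png'); g=cv2.cvtColor(w['color'],cv2.COLOR_RGB2GRAY); p=np.mean([ctrl.get_state()['eef_pos'] for _ in range(5)],0)
zt=p[2]-.0248+.03
for x in (20,-20): q=hole(g,*proj(w,wl(x,60))[0]); print(x,q,towall(onz(w,q,.06)))
q=hole(g,*proj(w,[[p[0],p[1],zt]])[0],r=14); print('held',q,towall(onz(w,q,zt)),'tcp',towall(p))
E
```

```text
t 18.75 pos [0.43 0.24 0.06] head [179.88  -0.02  91.82] open 0.41227697475906044 F [-0.1 -0.3 -0. ]
turn [ 0.12 -0.02 -0.08] shift [ 0.1 -0.6  4.4]
20 [nan nan] [[nan nan nan]]
-20 [312.95 258.57] [[-20.81   0.5   60.  ]]
held [316.01 359.45] [[-56.68  -0.47  64.4 ]] tcp [[-54.92  -0.87  59.2 ]]
```

>>> send_rows(
  rows="0 0 0 0.2 -0.7 2 -1;0 0 0 0.2 -0.7 3.5 -1;0 0 0 0.2 -0.7 4.4 -1;0 0 0 0.2 -0.7 4.6 -1;0 0 0 0.2 -0.7 4.6 -1",
)

```text
time: 19.42
eef_pos: [0.4248, 0.2351, 0.0548]
tcp_rot: [0.696, 0.718, -0.0, 0.0]
contact_force: [-3.0, -1.5, 7.0]
opening: 0.416
finger_force: 42.2
```

```bash
python3 - <<'E'
from plan import *
np.set_printoptions(precision=2,suppress=True)
delta(*wl(-54.8,54.8,-.2),91.9)
E
```

```text
t 19.425 pos [0.42 0.24 0.05] head [-179.97    0.03   91.82] open 0.41553173460389053 F [-3.  -1.5  7. ]
turn [-0.03  0.03 -0.08] shift [ 0.1  0.6 -0. ]
```

Touchdown confirmed at 7 N. A small lateral nudge of 0.7 mm, then release and retreat.

>>> send_rows(
  rows="0 0 0 0 0.7 -0.5 -1;0 0 0 0 0.7 -0.5 -1;0 0 0 0 0.7 -0.3 -1;0 0 0 0 0.7 -0.3 -0.1;0 0 0 0 0.7 -0.3 0.1;0 0 0 0 0.7 -0.3 0.2;0 0 0 0 0.7 -20 0.3;0 0 0 0 0.7 -50 0.4",
)

```text
time: 20.42
eef_pos: [0.4243, 0.2347, 0.1029]
tcp_rot: [0.696, 0.718, -0.001, -0.001]
contact_force: [0.2, 0.2, 1.0]
opening: 0.7
finger_force: 0.0
```

>>> send_rows(
  rows="0 0 0 0 0 -40 0.4;0 0 0 0 0 -50 0.4;0 0 0 0 0 -50 0.4",
)

```text
time: 20.8
eef_pos: [0.4255, 0.2352, 0.1538]
tcp_rot: [0.696, 0.718, 0.0, 0.0]
contact_force: [-0.1, -0.4, -0.8]
opening: 0.696
finger_force: 0.0
```

```bash
python3 - <<'E'
from plan import *
np.set_printoptions(precision=2,suppress=True)
delta(*wl(-54.8,154.8,-.2),91.9)
w=shot('wrist','w9.png'); g=cv2.cvtColor(w['color'],cv2.COLOR_RGB2GRAY); s=shot('scene')
for x in (56.5,20,-20,-56.5): q=hole(g,*proj(w,wl(x,60))[0]); print(x,q,towall(onz(w,q,.06)))
v=np.zeros((480,800,3),np.uint8); v[:,:500]=w['color'][:,100:600]; v[:360,500:]=cv2.resize(s['color'][200:320,220:320],None,fx=3,fy=3); cv2.imwrite('pics/look9.png',v[...,::-1])
E
```

```text
t 20.8 pos [0.43 0.24 0.15] head [179.93  -0.    91.81] open 0.6963128006792948 F [-0.1 -0.4 -0.8]
turn [ 0.07 -0.   -0.09] shift [ 0.1 -0.1 -1. ]
56.5 [316.2   51.67] [[56.48 -0.16 60.  ]]
20 [315.07 128.45] [[19.28  0.49 60.  ]]
-20 [315.23 202.27] [[-20.78   0.48  60.  ]]
-56.5 [315.56 261.56] [[-56.56   0.35  60.  ]]
```

View pics/look9.png

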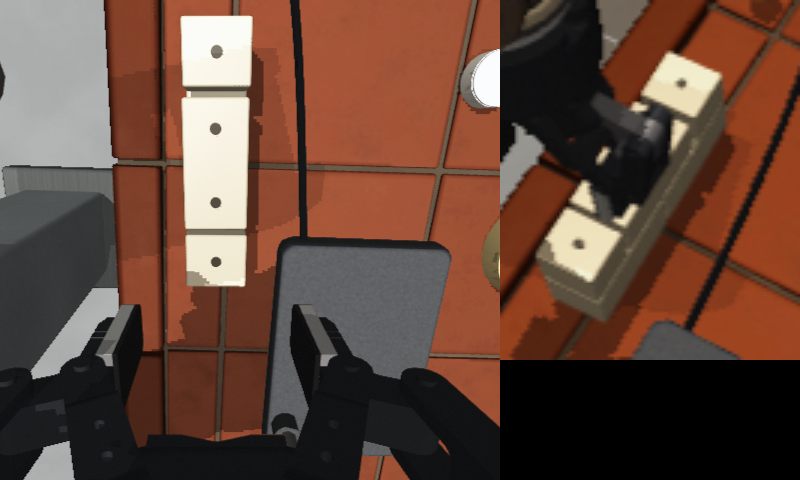

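Both bricks lie flat and in line. The half brick is at x = −56.6 mm (wanted −56.5), the full brick is within 0.8 mm, and the gripper is clear. Handing in.

```bash
python3 -c "
from plant import ctrl
print(ctrl.sign_off())"
```

```text
the job is handed in; nothing more can be done
None
```

The second course is finished and handed in at about 21 s: the last wrist-camera check put the full brick 0.8 mm and the half brick 0.1 mm from their marks along the wall, both within 0.5 mm of its line, and the three-quarter brick was not touched.

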